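# Mount the short primed panel on the table easel

## Robot

A 6-joint arm with a two-finger parallel gripper is mounted at the origin on the work surface. World frame = base frame: x ahead of the robot, y to its left, z up, the work surface at z = 0. Lengths are in m, angles in rad, forces in N, time in s.
With the tool pointing down it reaches from about 0.35 to 0.875 m from the base axis. Payload 4.2 kg.
Tool frame: the origin (TCP) lies midway between the tips of the shut fingers; the grasp point (between the pads) lies 19 mm behind it; z points along the fingers, y is the line along which they close (so a half turn about z gives the same grasp; the last joint's range is limited). The gripper opens to 85 mm and grips with 20 to 120 N. Pads are 22 mm wide; open, the fingers measure 114 mm over their backs; the gripper's body (76 mm by 85 mm) begins 54 mm behind the grasp point. The pads swing forward as they close: fully open they stand 13 mm farther back than shut.
Start: joints at [-1.024, 0.385, 0.008, 0, -1.194, -0.259], TCP at [0.177, -0.599, 0.231] pointing down, gripper open.
Joint ranges: [-3.14, 3.14], [-1.21, 2.06], [-1.07, 1.41], [-3.16, 2.05], [-2.99, -0.16], [-3.1, 3.1]. Speed limits (rad/s): [2.79, 2.79, 3.14, 3.14, 3.14, 3.14].

## Interface

Orientations are given as a rotation vector (axis times angle).
In Python, from bench import r gives the robot as it stands.
- The arm moves only by the shell command python3 -m crank 'ROWS' [OPENING] [FORCE]. ROWS is JSON, a list of rows, each a list of 4 numbers: the shift along the tool's x, y, z in cm, then the turn about the tool's z in degrees. In form: [[tx, ty, tz, twist], ...]. A call has 1 to 12 rows; each row is the pose to reach, as a shift and turn from the pose commanded when the call began, along the tool's axes at that moment; what a row does not reach only later rows make up. A row lasts 1/10 s, in which the tool goes at most 50 mm and 8.59 degrees, less where a joint would pass 70% of its speed; a pose out of reach is approached as far as the arm can. A call with a gripper value outside its range is refused whole. OPENING is the opening, from 0 (shut) to 1 (fully open), set as the call begins (- or left out, the last holds). The fingers move at their own pace and stop on an object; FORCE is the grip in N (left out, the last holds). Time passes only in rows, so rows that repeat a pose let the fingers close. It gives the time, the measured TCP pose, the force, the opening and the grip force at its end, in the units of the state.
- r.sense(): the state, without advancing time (a new reading comes with each control period).
- r.read_camera(name): name is "side" or "top"; returns (picture, depth): 384x512x3 uint8, blue, green, red; 384x512 float32, m along the optical axis (not along the pixel's ray), 0 where there is no reading.
- r.calibration(name): a dict with "fx", "fy", "cx", "cy" (pixels), "rvec" (rotation vector, rad) and "tvec" (3), from world to camera coordinates, as OpenCV has them. Camera axes: x right, y down, z forward; pixel columns grow to the right and rows downward; lengths in m; the calibration is good to about 2 mm. A picture is of the moment at which its call begins. calibration takes no time and is no camera call.
- r.sign_off(): hands the job in; it is judged then, once.
The state is a dict: "clock": time; "qpos": joint angles; "joint_velocities": joint speeds; "joint_efforts": joint torques, N m; "position": TCP position; "eef_rot": TCP orientation; "force": force on the tool from outside, world axes, zero at the start; "torque": the same for the moment, N m; "opening": opening from 0.0 (shut) to 1.0 (fully open); "grip_force": force on a finger pad.
Only numpy, scipy, OpenCV 4.12 (cv2) and the standard library are available. Lean on these libraries where they do the work, as an engineer would, in place of code of your own. Each camera call takes 0.05 s, during which the arm holds its last target. There are 200 camera calls.

## Task

Draw the shortest of the four panels up out of its slot in the leaning drying rack and stand it on the table easel: bottom edge down on the ledge, centred on the mast, lying flat back against it, white primed face outward. Then slide the easel's top clamp down the mast until it rests on the panel's top edge, and let go. Set the panel down without banging it, leave the other panels in their slots, and do not knock the brush jar or the bottles.

Things in the scene. Friction and masses are not known exactly. Their poses are not given: they have to be found in the camera images.
- panel: shortest panel, to be mounted: plywood 10 mm thick, 180 mm wide, 150 mm high, about 170 g, white primed front, bare wooden back. Origin: middle of its bottom edge at mid-thickness; z up its height, y along its width, x out of its primed face. Starts in any of the rack's slots, leaning 22 degrees (z toward the rack's -x), primed face up; only its top 50 mm stand clear of the slots
- primed_face (a point): centre of the panel's white primed face (x 5, y 0, z 75 mm in the panel's axes)
- panel_top (a point): middle of the panel's top edge (x 0, y 0, z 150 mm in the panel's axes)
- panel_a: a taller panel, 168 mm high, otherwise the same (10 mm thick, 180 mm wide; origin and axes likewise), in another slot; stays there
- panel_b: a taller panel, 172 mm high, otherwise the same; stays in its slot
- panel_c: a taller panel, 176 mm high, otherwise the same; stays in its slot
- rack: plywood drying rack, fixed; 306 x 204 mm, side cheeks 105 mm high. Battens on them, up to 100 mm along the slant, make four slots 13 mm wide (2 mm play at each side edge), leaning 22 degrees toward the rack's -x, feet at x -102, -34, 34, 102 mm, y 0. 53 mm free between neighbouring panels' faces. Origin: underside of its floor, z up, y along the panels' width
- easel: wooden table easel, fixed, front to its own +x; base 250 mm long, 192 mm wide. Origin on the table under its middle, z up. Its mast leans back 22 degrees toward -x, held by a single prop leg behind its middle
- ledge (a point): foot of the mast's front face at mid-width, level with the ledge's top, 85 mm above the table. x: square out of the mast's front; y: along the ledge; z: up the leaning mast. Mast 26 mm wide, 16 mm thick, ends at z 300. Cross rail 170 mm wide, flush with the mast's front, z 10 to 35; else open behind a panel. Ledge 200 mm long, out to x 40, with a lip 8 mm high at x 35 to 40 mm
- clamp (a joint): position of the top clamp on the mast, m: 0 at the top, growing as it slides down, at most 0.115; at value q its underside is 0.240 - q up the mast from ledge. Starts between 0 and 0.035. Held where it is left by sliding friction of 3.5 N; not sprung, nothing to unscrew
- clamp_seat (a point): point of the clamp's underside in the plane of the mast's front face; the underside rests on a panel's top edge. Axes as ledge. The clamp is a wooden block round the mast, 36 mm wide, 30 mm high, reaching 17 mm in front of the mast, with a lip hanging 8 mm below the underside at x 13 to 17 mm; the panel's edge goes behind the lip
- clamp_knob (a point): middle of the clamp's wooden knob: a fixed handle 22 mm across and 26 mm long, its axis square to the mast; 39 mm in front of the mast's face and 16 mm above the clamp's underside. Pinch it or push it down along the mast
- brush_jar: glass jar of 70 mm across and 105 mm high with four brushes reaching 270 mm above the table and 32 mm out from its middle; bystander, origin under its middle
- glue: white glue bottle, 58 mm across, 165 mm high; bystander, origin under its middle
- paint_1: small paint bottle, 34 mm across, 85 mm high, behind the rack; bystander, origin under its middle
- paint_2: small paint bottle, 34 mm across, 85 mm high, in front of the easel; bystander, origin under its middle
Mind the look-alikes: they are no part of the job. Leave any blue or yellow look-alike of the panel alone.

How it is judged:
By the outcome, as a careful person would: the job done as asked, in the order asked, and still so for the second after the job is handed in, with the robot touching nothing.
It also fails if it takes over 67 s, if anything falls off the work surface, if the arm or the gripper's body presses on something with over 40 N, if the wrist force passes 120 N, or if a joint passes its speed limit or range.

## Working session

There is one attempt and no reset: what is moved stays moved. The work goes in short steps, Python scripts to look and compute and a shell command to move; the robot and the scene stay as the last step left them, time stands still between calls to the robot, and variables do not carry over. Pictures are saved under pics/ and viewed, at most 10 in all, crops included, and the job is handed in when it is done.

```bash
mkdir -p pics; ls; python3 - <<'E'
from bench import r
import cv2,numpy as np
for n in("side","top"):
    im,d=r.read_camera(n); cv2.imwrite(f"pics/{n}0.png",im); np.savez(f"{n}0.npz",im=im,d=d)
    print(n,r.calibration(n))
s=r.sense(); print(s)
E
```

```text
pics
side {'fx': 467.0959732366436, 'fy': 467.0959732366436, 'cx': 252.95259291902082, 'cy': 183.65260583457552, 'rvec': array([ 2.32132275, -0.46221768,  0.16918125]), 'tvec': array([-0.47284441,  0.17200846,  1.45103267])}
top {'fx': 424.8635553653905, 'fy': 424.8635553653905, 'cx': 251.77172669171713, 'cy': 196.58896840483553, 'rvec': array([ 2.16082847, -2.0615824 ,  0.22101139]), 'tvec': array([-0.15213424,  0.48385839,  1.36732766])}
{'clock': 0.1, 'qpos': array([-1.02441432e+00,  3.85527781e-01,  6.74264729e-03, -4.07651803e-04,
       -1.19400159e+00, -2.58587200e-01]), 'joint_velocities': array([ 0.00033368, -0.00230895,  0.00331799,  0.00087388, -0.00108929,
       -0.00025628]), 'joint_efforts': array([-5.57683215e-04, -3.93319845e+01,  1.88928777e+01,  4.19793516e+00,
       -2.60190034e-03,  1.06980856e-06]), 'position': array([ 0.1772509 , -0.59879225,  0.23029821]), 'eef_rot': array([ 0.45021276, -3.10872887, -0.00310938]), 'force': array([-0.52825496,  0.43915613,  0.23421038]), 'torque': array([ 0.02552064, -0.02180258, -0.07757924]), 'grip_force': 0.0, 'opening': 0.99821635354095}
```

View pics/side0.png

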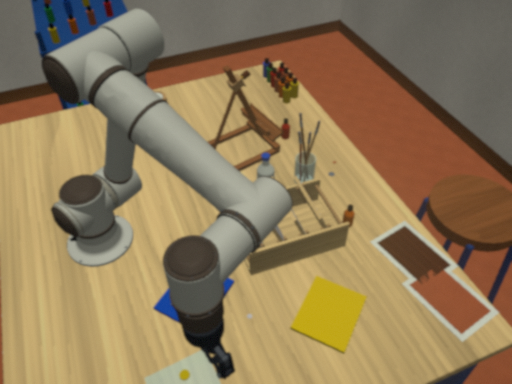

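View pics/top0.png

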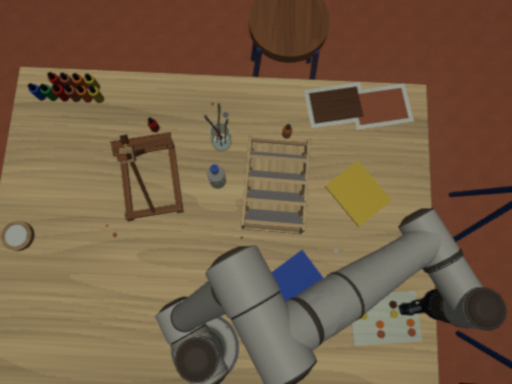

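The side view is partly hidden by the arm. In the top view the rack is at about (275,185), with four panels near rows 152, 175, 195 and 215. The easel is at (148,175), the jar at (221,138), the glue at (216,175), and the paint bottles at (287,130) and (153,125). The blue (295,278) and yellow (357,193) sheets are look-alikes.

```bash
cat > h.py <<'E'
import numpy as np,cv2
from scipy.spatial.transform import Rotation as R
from bench import r
def cloud(n,d):
    c=r.calibration(n); v,u=np.mgrid[:384,:512]
    P=np.stack([(u-c['cx'])/c['fx']*d,(v-c['cy'])/c['fy']*d,d],-1)
    M=R.from_rotvec(c['rvec']).as_matrix()
    return (P-c['tvec'])@M
def proj(n,p):
    c=r.calibration(n); K=np.array([[c['fx'],0,c['cx']],[0,c['fy'],c['cy']],[0,0,1.]])
    return cv2.projectPoints(np.atleast_2d(p).astype(float),c['rvec'],c['tvec'],K,None)[0][:,0]
E
python3 - <<'E'
from h import *
a=np.load('top0.npz');b=np.load('side0.npz')
cv2.imwrite('pics/cr1.png',np.hstack([cv2.resize(a['im'][128:240,235:320],None,fx=5,fy=5,interpolation=2),cv2.resize(b['im'][170:282,235:360],None,fx=3,fy=5,interpolation=2)])[:600,:800])
X=cloud('top',a['d'])
for u in (262,275,290):
  print(u)
  for v in range(134,236,1): print(v,*(np.round(X[v,u]*1000).astype(int)),end=' | ')
E
```

```text
262
134 731 -155 1 | 135 727 -155 1 | 136 726 -155 -6 | 137 719 -155 2 | 138 718 -156 -5 | 139 681 -154 88 | 140 678 -155 86 | 141 674 -155 88 | 142 674 -155 79 | 143 696 -156 4 | 144 690 -156 12 | 145 686 -156 12 | 146 681 -157 16 | 147 676 -157 18 | 148 674 -157 15 | 149 672 -157 8 | 150 666 -157 17 | 151 664 -157 12 | 152 653 -157 35 | 153 634 -157 82 | 154 617 -156 124 | 155 603 -156 159 | 156 600 -156 159 | 157 598 -156 154 | 158 594 -156 155 | 159 634 -158 15 | 160 631 -159 11 | 161 628 -159 10 | 162 623 -159 14 | 163 621 -159 9 | 164 615 -159 16 | 165 613 -159 13 | 166 609 -160 13 | 167 605 -160 13 | 168 602 -160 11 | 169 598 -160 14 | 170 593 -160 17 | 171 583 -160 40 | 172 575 -160 60 | 173 565 -159 83 | 174 555 -159 108 | 175 543 -159 139 | 176 535 -158 158 | 177 526 -158 180 | 178 523 -158 178 | 179 521 -159 174 | 180 518 -159 173 | 181 556 -162 9 | 182 552 -162 11 | 183 550 -162 6 | 184 545 -162 12 | 185 541 -162 11 | 186 537 -163 16 | 187 532 -163 21 | 188 532 -163 7 | 189 527 -163 10 | 190 520 -163 28 | 191 512 -163 46 | 192 505 -162 65 | 193 497 -162 82 | 194 490 -162 
[... 3764 characters left out ...]
 | 198 474 -250 132 | 199 468 -249 147 | 200 463 -248 157 | 201 455 -246 179 | 202 453 -246 175 | 203 451 -247 170 | 204 447 -247 172 | 205 474 -260 20 | 206 472 -261 11 | 207 468 -261 13 | 208 466 -262 9 | 209 462 -261 11 | 210 457 -261 17 | 211 455 -262 12 | 212 450 -261 22 | 213 443 -259 41 | 214 437 -258 53 | 215 431 -257 68 | 216 425 -256 84 | 217 420 -255 98 | 218 415 -254 107 | 219 409 -252 125 | 220 403 -251 140 | 221 399 -251 147 | 222 394 -250 159 | 223 389 -249 170 | 224 386 -249 172 | 225 384 -249 169 | 226 381 -249 165 | 227 397 -261 30 | 228 393 -261 36 | 229 389 -261 38 | 230 387 -262 33 | 231 385 -263 18 | 232 383 -264 12 | 233 381 -265 -3 | 234 378 -265 0 | 235 375 -265 -3 |
```

View pics/cr1.png

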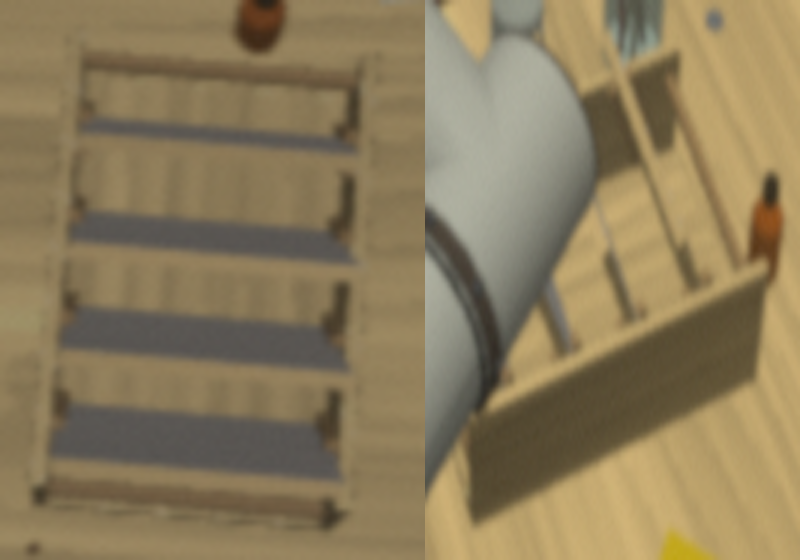

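The crop shows four leaning panels. Their top edges are at about crop rows 148, 262, 370 and 475, which is top-view rows 157, 180, 202 and 224. The candidates by top height are:

| Panel | Pixel (top view) | Top height |
|---|---|---|
| Far | (275,158) | z ≈ 155 mm |
| Second | (275,180) | z ≈ 176 mm |
| Third | (275,202) | z ≈ 175 mm |
| Near | (275,224) | z ≈ 171 mm |

The look-alikes are the blue sheet at (295,278) and the yellow sheet at (357,193). I choose the far panel: it is about 20 mm shorter than the others. Next I'll fit the rack and the easel.

```bash
python3 - <<'E'
from h import *
a=np.load('top0.npz');b=np.load('side0.npz')
X=cloud('top',a['d']);Xs=cloud('side',b['d'])
# top edges of panels
for lo,hi,zl in((585,608,140),(508,530,162),(440,462,162),(378,394,160)):
    for nm,C in(('top',X),('side',Xs)):
        p=C.reshape(-1,3)*1000; m=(p[:,0]>lo)&(p[:,0]<hi)&(p[:,2]>zl)&(p[:,2]<200)&(p[:,1]<-90)&(p[:,1]>-320)
        p=p[m]
        if len(p)<10: continue
        k=np.polyfit(p[:,1],p[:,0],1)
        print(nm,len(p),'y',np.percentile(p[:,1],[0,2,98,100]).round(),'x@-200',np.polyval(k,-200).round(1),'yaw',np.degrees(np.arctan(-k[0])).round(2),'z',np.percentile(p[:,2],[10,50,90]).round())
# whole-panel plane of far panel
im=np.hstack([cv2.resize(a['im'][120:225,100:190],None,fx=5,fy=5,interpolation=2),cv2.resize(b['im'][60:175,205:300],(395,525),interpolation=2)])
cv2.imwrite('pics/cr2.png',im[:600,:800])
for nm,C in(('top',X),('side',Xs)):
    p=C.reshape(-1,3)*1000; m=(p[:,0]>400)&(p[:,0]<760)&(p[:,1]>40)&(p[:,1]<420)
    p=p[m]
    for l,h in((70,95),(95,140),(140,200),(200,240),(240,280),(280,320),(320,400)):
        q=p[(p[:,2]>l)&(p[:,2]<=h)]
        if len(q): print(nm,l,h,len(q),'x',np.percentile(q[:,0],[0,5,50,95,100]).round(),'y',np.percentile(q[:,1],[0,5,50,95,100]).round(),'z',np.median(q[:,2]).round())
E
```

```text
top 203 y [-295. -292. -121. -118.] x@-200 598.4 yaw -1.84 z [149. 153. 157.]
side 190 y [-299. -298. -124. -120.] x@-200 596.1 yaw -2.04 z [148. 151. 154.]
top 233 y [-293. -290. -118. -115.] x@-200 521.0 yaw -1.87 z [172. 177. 181.]
side 57 y [-298. -297. -119. -116.] x@-200 519.8 yaw -2.66 z [169. 175. 178.]
top 228 y [-289. -286. -116. -112.] x@-200 454.3 yaw -1.86 z [170. 174. 177.]
top 228 y [-289. -286. -113. -110.] x@-200 387.5 yaw -1.61 z [166. 170. 174.]
top 70 95 469 x [438. 519. 647. 728. 741.] y [145. 154. 224. 336. 349.] z 90.0
top 95 140 401 x [451. 464. 643. 677. 686.] y [152. 161. 215. 334. 347.] z 106.0
top 140 200 96 x [473. 475. 496. 600. 609.] y [204. 207. 213. 227. 248.] z 172.0
top 200 240 68 x [502. 504. 517. 576. 586.] y [211. 212. 217. 223. 227.] z 224.0
top 240 280 38 x [522. 523. 529. 562. 569.] y [206. 210. 217. 226. 229.] z 252.0
top 280 320 223 x [515. 522. 550. 579. 595.] y [203. 206. 223. 240. 244.] z 311.0
top 320 400 121 x [505. 508. 520. 588. 594.] y [205. 207. 221. 238. 242.] z 356.0
side 70 95 366 x [437. 451. 647. 727. 741.] y [142. 148. 205. 310. 351.] z 88.0
side 95 140 346 x [451. 463. 623. 676. 686.] y [147. 158. 219. 320. 350.] z 107.0
side 140 200 160 x [473. 479. 570. 599. 608.] y [199. 204. 217. 235. 243.] z 170.0
side 200 240 104 x [503. 507. 554. 576. 581.] y [209. 211. 217. 232. 241.] z 221.0
side 240 280 96 x [519. 524. 545. 563. 571.] y [202. 208. 215. 227. 239.] z 256.0
side 280 320 225 x [516. 520. 547. 583. 595.] y [201. 203. 213. 235. 246.] z 305.0
side 320 400 101 x [505. 508. 519. 584. 591.] y [200. 203. 211. 230. 235.] z 344.0
```

View pics/cr2.png

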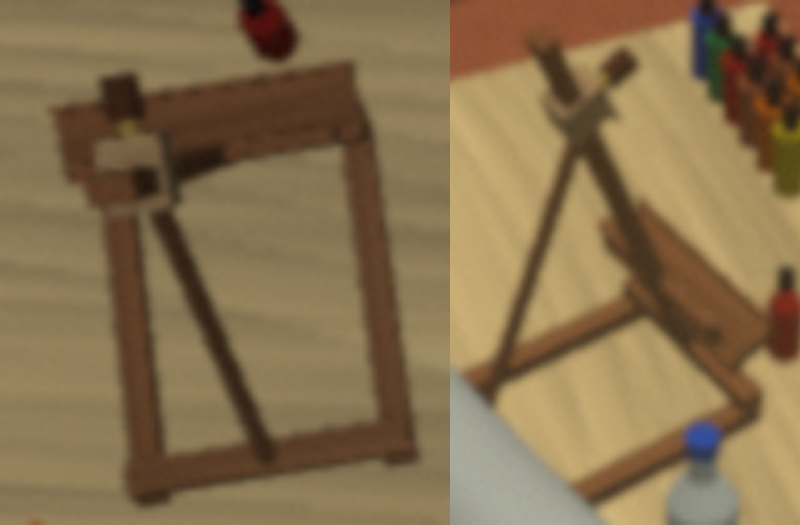

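Both views show the easel's front facing +x, away from the robot. The ledge runs through crop (205,110), the clamp block is near the mast top at (135,170), and the knob is at (120,95). It leans the same way as the rack. Next I'll fit its pose, the clamp value, and the panel pose.

```bash
cat > fit.py <<'E'
from h import *
from scipy.optimize import least_squares
t=np.radians(22)
B0=np.array([[np.cos(t),0,-np.sin(t)],[0,1,0],[np.sin(t),0,np.cos(t)]]) # cols: x(out), y, z(up mast)
def basis(yaw): return R.from_euler('z',yaw).as_matrix()@B0
def sdf(p,c,h):
    q=np.abs(p-c)-h; return np.linalg.norm(np.maximum(q,0),axis=-1)+np.minimum(q.max(-1),0)
def easel_sd(p,q):
    bx=[((20,0,-6),(20,100,6)),((37.5,0,4),(2.5,100,4)),((-8,0,150),(8,13,150)),((-8,0,22.5),(8,85,12.5))]
    z=240-q; bx+=[((0.5,0,z+15),(16.5,18,15)),((39,0,z+16),(13,10,10))]
    return np.min([sdf(p,np.array(c),np.array(h)) for c,h in bx],0)
E
python3 - <<'E'
from fit import *
P=[]
for n in('top','side'):
    a=np.load(n+'0.npz');p=cloud(n,a['d']).reshape(-1,3)*1000
    m=(p[:,0]>480)&(p[:,0]<720)&(p[:,1]>80)&(p[:,1]<360)&(p[:,2]>72)
    P.append(p[m])
def f(v,p): return easel_sd((p-[v[0],v[1],85])@basis(v[2]),v[3])
for nm,p in(('top',P[0]),('side',P[1]),('both',np.vstack(P))):
    s=min((least_squares(f,[x,220,np.radians(y),q],args=(p,),loss='cauchy',f_scale=3,x_scale=[5,5,.05,10]) for x in(630,650) for y in(0,12) for q in(0,30)),key=lambda s:s.cost)
    v=s.x; print(nm,len(p),s.cost.round(),v[:2].round(1),np.degrees(v[2]).round(2),'q',v[3].round(1),'inl',(np.abs(f(v,p))<4).mean().round(2))
# panel/rack: fit box 10x180xH for each
for k,(x0,H) in enumerate(((597,150),)):
    pp=[]
    for n in('top','side'):
        a=np.load(n+'0.npz');p=cloud(n,a['d']).reshape(-1,3)*1000
        pp.append(p[(p[:,0]>575)&(p[:,0]<650)&(p[:,1]>-320)&(p[:,1]<-95)&(p[:,2]>110)&(p[:,2]<180)])
    g=lambda v,p: sdf((p-[v[0],v[1],v[3]])@basis(v[2]),np.array([0,0,-H/2]),np.array([5,90,H/2]))
    for nm,p in(('top',pp[0]),('side',pp[1]),('both',np.vstack(pp))):
        s=least_squares(g,[x0,-207,-.03,150],args=(p,),loss='cauchy',f_scale=3,x_scale=[5,5,.05,5]);v=s.x
        print('panel_top',nm,len(p),v.round(3),np.degrees(v[2]).round(2))
s=r.sense(); M=R.from_rotvec(s['eef_rot']).as_matrix(); print(M.round(3))
for n in('top','side'):
  a=np.load(n+'0.npz');p=cloud(n,a['d'])
  for nm,(u,v) in dict(top=dict(jar=(221,140),glue=(215,172),p1=(287,130),p2=(153,124)),side=dict(glue=(265,158),jar=(305,160),p1=(349,212),p2=(286,128)))[n].items(): print(n,nm,p[v,u].round(3))
E
```

```text
top 1307 5537.0 [628.4 243.7] 12.27 q 28.1 inl 0.77
side 1283 6451.0 [628.3 242.1] 11.94 q 30.2 inl 0.72
both 2590 12064.0 [628.4 242.9] 12.16 q 28.8 inl 0.74
panel_top top 268 [ 5.97443e+02 -2.08744e+02 -3.60000e-02  1.54541e+02] -2.04
panel_top side 236 [ 5.95681e+02 -2.08307e+02 -4.20000e-02  1.52136e+02] -2.38
panel_top both 504 [ 5.97161e+02 -2.08461e+02 -3.90000e-02  1.53557e+02] -2.24
[[-0.959 -0.284 -0.001]
 [-0.284  0.959  0.002]
 [ 0.     0.002 -1.   ]]
top jar [ 0.678 -0.016  0.067]
top glue [ 0.539 -0.012  0.162]
top p1 [ 0.726 -0.239  0.065]
top p2 [0.727 0.221 0.06 ]
side glue [ 0.547 -0.019  0.16 ]
side jar [ 0.682 -0.034  0.116]
side p1 [ 0.727 -0.249  0.065]
side p2 [0.732 0.214 0.051]
```

```bash
python3 - <<'E'
from fit import *
p=np.vstack([cloud(n,np.load(n+'0.npz')['d']).reshape(-1,3) for n in('top','side')])
s=r.sense(); T=np.array(s['position']); az=np.arctan2(T[1],T[0])
p=p[(p[:,2]>.2)&(p[:,0]>-.3)]
q=p@R.from_euler('z',az).as_matrix()  # radial, left, up
q-= [np.hypot(T[0],T[1]),0,T[2]]
q=q[np.abs(q[:,1])<.4]; q=q[q[:,0]>-.8]
for a in np.arange(-.6,.2,.05):
  m=(q[:,0]>=a)&(q[:,0]<a+.05); o=[]
  for l in np.arange(-.15,.3,.05):
    k=m&(q[:,1]>=l)&(q[:,1]<l+.05); o.append('%4d/%4d'%(q[k,2].min()*1000,q[k,2].max()*1000) if k.sum()>5 else '    -    ')
  print('%.2f'%a,*o)
E
```

```text
-0.60     -      -30/  -1  -30/  16  -30/  16  -30/ 212  -30/ 301   56/ 296     -         -    
-0.55     -         -         -         -      121/ 223   92/ 425  118/ 484     -         -    
-0.50     -         -      460/ 475  458/ 493  459/ 500  338/ 507  345/ 508  463/ 507     -    
-0.45     -         -      406/ 505  478/ 505  486/ 505  388/ 508  357/1208  413/ 506     -    
-0.40     -         -      406/ 502  400/ 504  459/ 502  420/ 490  427/ 481     -         -    
-0.35     -         -         -      393/ 473  441/ 477  406/ 461     -         -         -    
-0.30     -         -         -      371/ 440  361/ 457  384/ 452     -         -         -    
-0.25     -         -         -      379/ 394  345/ 436  376/ 434  365/ 381     -         -    
-0.20     -         -         -         -      332/ 411  373/ 413  344/ 383     -         -    
-0.15     -         -         -         -      310/ 380  340/ 388  317/ 375     -         -    
-0.10     -         -       66/ 121   17/ 314  285/ 341  295/ 365  285/ 361  285/ 342     -    
-0.05     -         -       75/ 363   21/ 364  314/ 342  312/ 346  279/ 345  277/ 341     -    
0.00     -         -       13/ 363   76/ 364  281/ 336  264/ 332  286/ 310     -         -    
0.05     -         -       20/ 119   61/ 118     -         -         -         -         -    
0.10     -         -         -         -         -         -         -         -         -    
0.15     -         -         -         -         -         -         -         -         -
```

The crossing links stay at least 260 mm above the TCP, so they clear the jar and the mast. The tool can only be vertical, so my plan is:

1. Pinch the panel's top off-centre, at y −74 mm, so the fingers clear the mast and clamp.
2. Draw it up along the slant and let it hang upright.
3. Set its bottom edge on the ledge.
4. Ease it back against the mast between slightly opened fingers.

```bash
cat > go.py <<'E'
# python3 go.py x y z [tool-y angle deg]  (mm) -> shift in tool axes (cm) and twist
import sys; from h import *
def go(x,y,z,ang=None):
    s=r.sense(); M=R.from_rotvec(s['eef_rot']).as_matrix(); T=np.array(s['position'])
    d=M.T@(np.array([x,y,z])/1000-T)*100
    tw=0 if ang is None else (np.degrees(np.arctan2(M[1,1],M[0,1]))-ang+90)%180-90
    print('t=%.1f'%s['clock'],'pos',(T*1000).round(1),'toolY %.1f'%np.degrees(np.arctan2(M[1,1],M[0,1])),'F',np.round(s['force'],1),'open %.3f grip %.1f'%(s['opening'],s['grip_force']),'-> cm',d.round(2),'twist %.1f'%tw)
if __name__=='__main__': go(*map(float,sys.argv[1:]))
E
python3 go.py 601 -282 260 -2.1
```

```text
t=0.1 pos [ 177.3 -598.8  230.3] toolY 106.5 F [-0.5  0.4  0.2] open 0.998 grip 0.0 -> cm [-49.62  18.36  -2.94] twist -71.4
```

```bash
python3 -m crank '[[0,0,-3,0],[-49.6,18.4,-3,-71.4],[-49.6,18.4,-3,-71.4],[-49.6,18.4,-3,-71.4],[-49.6,18.4,-3,-71.4],[-49.6,18.4,-3,-71.4],[-49.6,18.4,-3,-71.4],[-49.6,18.4,-3,-71.4],[-49.6,18.4,-3,-71.4],[-49.6,18.4,-3,-71.4],[-49.6,18.4,-3,-71.4],[-49.6,18.4,-3,-71.4]]' 0.53 40; python3 go.py 601 -282 125 177.9
```

```text
clock: 1.3
position: [0.6031, -0.2793, 0.2602]
eef_rot: [2.183, -2.259, -0.002]
force: [-0.5, -0.0, 0.2]
opening: 0.528
grip_force: 0.0
t=1.3 pos [ 603.1 -279.3  260.2] toolY 178.0 F [-0.5 -0.   0.2] open 0.528 grip 0.0 -> cm [ 0.28  0.18 13.52] twist 0.1
```

```bash
python3 -m crank '[[0,0,3,0],[0,0,6,0],[0,0,8,0],[0,0,8,0]]'; python3 go.py 601 -282 125 177.9
python3 - <<'E'
from fit import *
n='side';im,d=r.read_camera(n);np.savez('side1.npz',im=im,d=d)
a,ad=r.read_camera('top');np.savez('top1.npz',im=a,d=ad)
T=r.sense()['position'];u,v=proj('side',T)[0].astype(int);U,V=proj('top',T)[0].astype(int);print(u,v,U,V)
f=lambda i,u,v:cv2.resize(i[max(v-70,0):v+70,max(0,u-50):u+50],(400,560),interpolation=2)
cv2.imwrite('pics/g1.png',np.hstack([f(im,u,v),f(a,U,V)]))
p=cloud(n,d).reshape(-1,3)*1000
p=p[(p[:,0]>575)&(p[:,0]<650)&(p[:,1]>-265)&(p[:,1]<-95)&(p[:,2]>110)&(p[:,2]<180)]
g=lambda v,p: sdf((p-[v[0],-208.5,v[2]])@basis(v[1]),np.array([0,0,-75]),np.array([5,90,75]))
s=least_squares(g,[597,-.03,153],args=(p,),loss='cauchy',f_scale=3,x_scale=[5,.05,5]);print(len(p),s.x.round(3))
E
```

```text
clock: 1.7
position: [0.5986, -0.281, 0.1768]
eef_rot: [2.177, -2.259, -0.013]
force: [-0.5, -0.0, 0.1]
opening: 0.532
grip_force: 0.0
t=1.7 pos [ 598.6 -281.   176.8] toolY 177.9 F [-0.5 -0.   0.1] open 0.532 grip 0.0 -> cm [ 0.1  -0.29  5.18] twist -0.0
320 206 303 155
48 [ 5.95134e+02 -5.20000e-02  1.52381e+02]
```

View pics/g1.png

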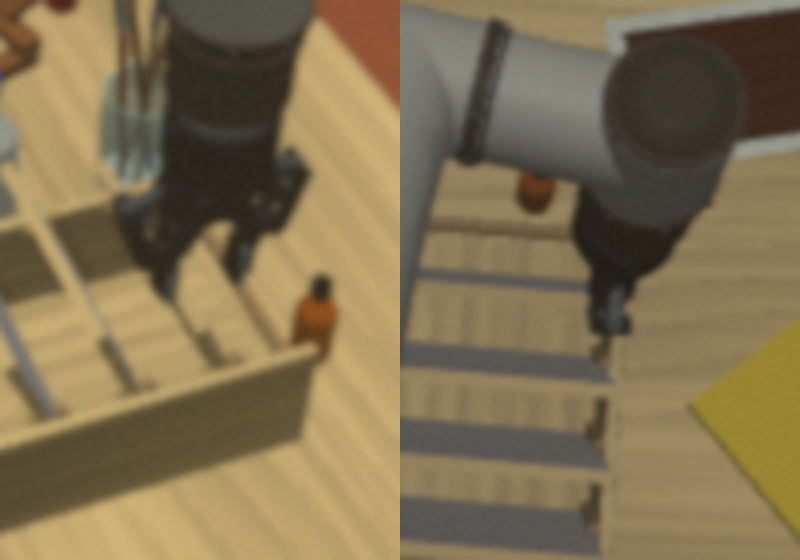

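The fingers straddle the far panel: the tips are at (165,295) and (240,275) in the left crop, one on each side of its top edge. I'll descend and check.

```bash
python3 -m crank '[[0,0,2,0],[0,0,4,0],[0,0,5.2,0],[0,0,5.2,0],[0,0,5.2,0]]'; python3 go.py 601 -282 125 177.9
```

```text
clock: 2.3
position: [0.6015, -0.2825, 0.1306]
eef_rot: [-2.18, 2.261, -0.003]
force: [0.1, -0.4, -0.1]
opening: 0.529
grip_force: 0.0
t=2.3 pos [ 601.5 -282.5  130.6] toolY 177.9 F [ 0.1 -0.4 -0.1] open 0.529 grip 0.0 -> cm [-0.04  0.06  0.56] twist 0.0
```

```bash
python3 -m crank '[[0,0,0.4,0],[0,0,0.4,0],[0,0,0.4,0]]' - ; python3 -m crank '[[0,0,0,0],[0,0,0,0],[0,0,0,0],[0,0,0,0],[0,0,0,0],[0,0,0,0]]' 0 40; python3 go.py 601 -282 125 177.9
```

```text
clock: 2.6
position: [0.601, -0.2821, 0.1258]
eef_rot: [-2.18, 2.262, -0.001]
force: [-0.7, 0.3, 0.1]
opening: 0.526
grip_force: 0.0
clock: 3.2
position: [0.605, -0.2827, 0.1276]
eef_rot: [-2.177, 2.257, -0.015]
force: [4.6, -0.9, 2.6]
opening: 0.198
grip_force: 36.2
t=3.2 pos [ 605.  -282.7  127.6] toolY 177.9 F [ 4.6 -0.9  2.6] open 0.198 grip 36.2 -> cm [-0.05  0.41  0.26] twist 0.0
```

```bash
python3 -m crank '[[0,0.4,-0.9,0],[0,0.7,-1.8,0],[0,1.1,-2.8,0],[0,1.5,-3.7,0],[0,1.9,-4.6,0],[0,1.9,-4.6,0]]' ; python3 go.py 601 -282 125 177.9
```

```text
clock: 3.8
position: [0.5861, -0.2821, 0.1745]
eef_rot: [-2.176, 2.257, -0.017]
force: [5.4, -0.3, 3.0]
opening: 0.203
grip_force: 37.9
t=3.8 pos [ 586.1 -282.1  174.5] toolY 177.9 F [ 5.4 -0.3  3. ] open 0.203 grip 37.9 -> cm [-0.08 -1.43  4.97] twist 0.0
```

```bash
python3 -m crank '[[0,0.2,-0.9,0],[0,0.5,-1.8,0],[0,0.7,-2.8,0],[0,0.8,-3.7,0],[0,0.8,-3.7,0]]' ; python3 go.py 601 -282 125 177.9
python3 - <<'E'
from h import *
n='side';im,d=r.read_camera(n)
T=r.sense()['position'];u,v=proj('side',T)[0].astype(int);print(u,v)
cv2.imwrite('pics/g2.png',cv2.resize(im[max(0,v-60):v+90,u-110:u+60],None,fx=4,fy=4,interpolation=2))
E
```

```text
clock: 4.3
position: [0.5775, -0.2814, 0.211]
eef_rot: [-2.177, 2.257, -0.014]
force: [4.5, 0.8, 3.1]
opening: 0.18
grip_force: 37.8
t=4.3 pos [ 577.5 -281.4  211. ] toolY 177.9 F [4.5 0.8 3.1] open 0.180 grip 37.8 -> cm [-0.04 -2.26  8.62] twist 0.0
313 201
```

View pics/g2.png

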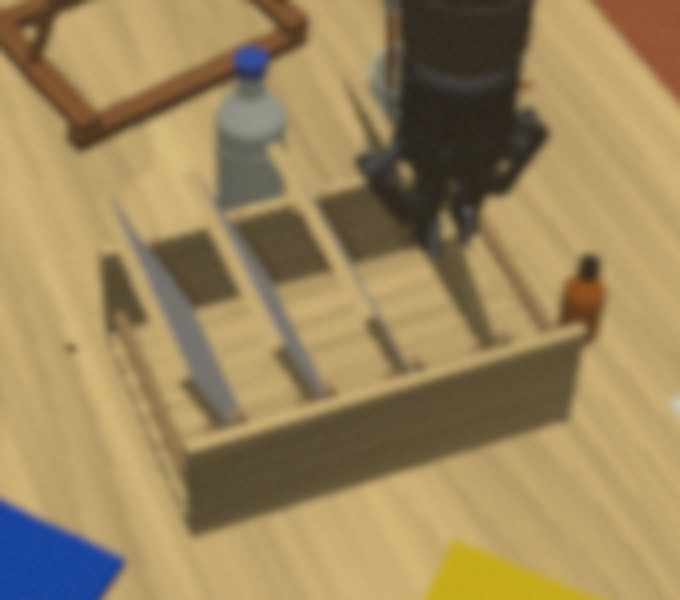

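The far panel, seen from its back below the fingers at (460,280), is coming out. The other three stay in place. I'll keep going up, now nearly straight.

```bash
python3 -m crank '[[0,0,-0.5,0],[0,0,-1,0],[0,-0.3,-1.5,0],[0,-0.7,-2,0],[0,-1.2,-2.5,0],[0,-1.7,-3.5,0],[0,-2,-5,0],[0,-2,-7,0],[0,-2,-8,0],[0,-2,-8,0]]' ; python3 go.py 601 -282 400 177.9
```

```text
clock: 5.35
position: [0.5942, -0.2821, 0.2902]
eef_rot: [-2.179, 2.261, -0.004]
force: [0.9, 1.0, -2.0]
opening: 0.106
grip_force: 44.9
t=5.3 pos [ 594.2 -282.1  290.2] toolY 177.9 F [ 0.9  1.  -2. ] open 0.106 grip 44.9 -> cm [ -0.03  -0.71 -10.98] twist -0.0
```

```bash
python3 -m crank '[[0,0,-4,0],[0,0,-8,0],[0,0,-12,0],[0,0,-14,0],[0,0,-14,0]]' - 60; python3 go.py 601 -282 400 177.9
python3 - <<'E'
from fit import *
pp=[]
T=r.sense()['position']*1000
ims=[]
for n in('side','top'):
    im,d=r.read_camera(n); np.savez(n+'2.npz',im=im,d=d)
    p=cloud(n,d).reshape(-1,3)*1000
    p=p[(np.abs(p[:,0]-T[0])<70)&(p[:,1]>T[1]-35)&(p[:,1]<T[1]+190)&(p[:,2]<T[2]+45)&(p[:,2]>T[2]-150)]; p=p[(p[:,1]>T[1]+30)|(p[:,2]<T[2]-15)]; pp.append(p)
    u,v=proj(n,T/1000)[0].astype(int); ims.append(cv2.resize(im[max(0,v-60):v+90,max(0,u-100):u+40],(400,430),interpolation=2))
cv2.imwrite('pics/g3.png',np.hstack(ims))
def g(v,p):
    Mx=R.from_euler('ZYX',[v[3],v[4],v[5]]).as_matrix()
    return sdf((p-v[:3])@Mx,np.array([0,0,75]),np.array([5,90,75]))
for nm,p in(('side',pp[0]),('both',np.vstack(pp))):
    s=least_squares(g,[T[0],T[1]+74,T[2]-125,-.037,0,0],args=(p,),loss='cauchy',f_scale=3,x_scale=[5,5,5,.05,.05,.05])
    print(nm,len(p),'bottom mid - TCP',(s.x[:3]-T).round(1),np.degrees(s.x[3:]).round(2),np.median(np.abs(s.fun)).round(2))
E
```

```text
clock: 5.85
position: [0.5941, -0.2822, 0.4313]
eef_rot: [-2.178, 2.26, -0.008]
force: [0.0, 0.1, -1.3]
opening: 0.099
grip_force: 63.6
t=5.8 pos [ 594.1 -282.2  431.3] toolY 177.9 F [ 0.   0.1 -1.3] open 0.099 grip 63.6 -> cm [-0.05 -0.67  3.13] twist -0.0
side 1451 bottom mid - TCP [   0.9   72.  -127.5] [-2.15 -0.27 -0.82] 0.58
both 2718 bottom mid - TCP [   1.    71.9 -127.6] [-2.09 -0.15 -0.76] 0.6
```

View pics/g3.png

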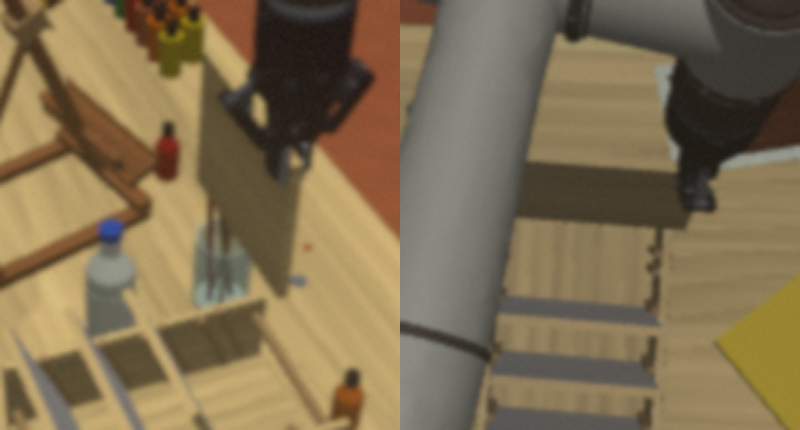

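The panel hangs upright, seen from its bare back at (245,170) in the left crop. The fit gives its bottom-mid at TCP + (1, 72, −128) mm. Now I'll carry it over to the easel.

```bash
python3 go.py 658 175.5 431 12.16
```

```text
t=6.0 pos [ 593.5 -281.4  426.4] toolY 177.9 F [ 0.3 -0.5 -2.2] open 0.105 grip 63.6 -> cm [-45.89  -4.77  -0.39] twist -14.3
```

```bash
python3 -m crank '[[-2,-0.2,0,0],[-6,-0.6,0,-2],[-10,-1,0,-4],[-14,-1.4,0,-6],[-18,-1.8,0,-8],[-22,-2.2,0,-10],[-26,-2.6,0,-12],[-30,-3,0,-14.3],[-34,-3.5,0,-14.3],[-38,-4,0,-14.3],[-41,-4.3,0,-14.3],[-43,-4.6,0,-14.3]]'; python3 -m crank '[[-1.5,0.5,0,0],[-2.5,0.7,0,0],[-2.8,0.7,0,0],[-2.8,0.7,0,0]]'; python3 go.py 658 175.5 277.6 12.16
```

```text
clock: 7.15
position: [0.6551, 0.1486, 0.4247]
eef_rot: [2.443, -1.967, -0.006]
force: [0.2, 0.4, -1.8]
opening: 0.101
grip_force: 63.5
clock: 7.55
position: [0.6424, 0.1716, 0.4289]
eef_rot: [-2.444, 1.973, -0.001]
force: [-0.0, -0.2, -1.4]
opening: 0.104
grip_force: 63.6
t=7.5 pos [642.4 171.6 428.9] toolY -167.8 F [-0.  -0.2 -1.4] open 0.104 grip 63.6 -> cm [-0.06 -1.59 15.14] twist 0.0
```

```bash
python3 -m crank '[[-0.1,-0.8,0,0],[-0.1,-1.6,0,0],[-0.1,-1.6,2,0],[-0.1,-1.6,5,0],[-0.1,-1.6,8,0],[-0.1,-1.6,11,0],[-0.1,-1.6,13,0],[-0.1,-1.6,14,0],[-0.1,-1.6,14,0],[-0.1,-1.6,14,0],[-0.1,-1.6,14,0]]'; python3 go.py 658 175.5 240 12.16
cat > pan.py <<'E'
from fit import *
import sys
pp=[];T=r.sense()['position']*1000;ims=[]
y=np.radians(12.16);F=np.array([628.4,242.9,85]);ang=[y]
ex=np.array([np.cos(y),np.sin(y),0]);ey=np.array([-np.sin(y),np.cos(y),0])
lean=float(sys.argv[1]); c=np.array([float(sys.argv[2]),float(sys.argv[3])])
for n in('side','top'):
    im,d=r.read_camera(n)
    p=cloud(n,d).reshape(-1,3)*1000
    e=np.stack([(p-F)@ex,(p-F)@ey,p[:,2]-85],-1)
    pp.append(e[(np.abs(e[:,1])<120)])
    u,v=proj(n,(F+[0,0,80])/1000)[0].astype(int); ims.append(cv2.resize(im[max(0,v-75):v+75,max(0,u-70):u+70],(400,430),interpolation=2))
cv2.imwrite('pics/%s.png'%sys.argv[4],np.hstack(ims))
e=np.vstack(pp)
def g(v,p):
    Mx=R.from_euler('ZYX',[v[3],v[4],v[5]]).as_matrix()
    return sdf((p-v[:3])@Mx,np.array([0,0,75]),np.array([5,90,75]))
v=np.array([c[0],0,c[1],0,-np.radians(lean),0])
for thr in(15,8,8):
    q=e[np.abs(g(v,e))<thr]
    w=np.abs(q[:,1])>20
    q=q[w & ((np.abs(q[:,1]+72)>32)|(q[:,2]<60)) & (q[:,2]>15)]
    s=least_squares(g,v,args=(q,),loss='cauchy',f_scale=2,x_scale=[5,5,5,.05,.05,.05]);v=s.x
print(len(q),'panel bottom mid in easel horizontal frame (x,y,z-85)',v[:3].round(1),'yaw,lean,roll',(np.degrees(v[3:])*[1,-1,1]).round(2),'med',np.median(np.abs(s.fun)).round(2))
E
python3 pan.py 0 13 42 e1
```

```text
clock: 8.65
position: [0.6592, 0.1766, 0.2902]
eef_rot: [-2.442, 1.971, -0.003]
force: [-0.2, -0.0, -1.2]
opening: 0.1
grip_force: 63.5
t=8.7 pos [659.2 176.6 290.2] toolY -167.8 F [-0.2 -0.  -1.2] open 0.100 grip 63.5 -> cm [0.08 0.15 5.02] twist 0.0
1017 panel bottom mid in easel horizontal frame (x,y,z-85) [14.9  2.4 69.7] yaw,lean,roll [0.2  0.31 0.09] med 0.89
```

View pics/e1.png

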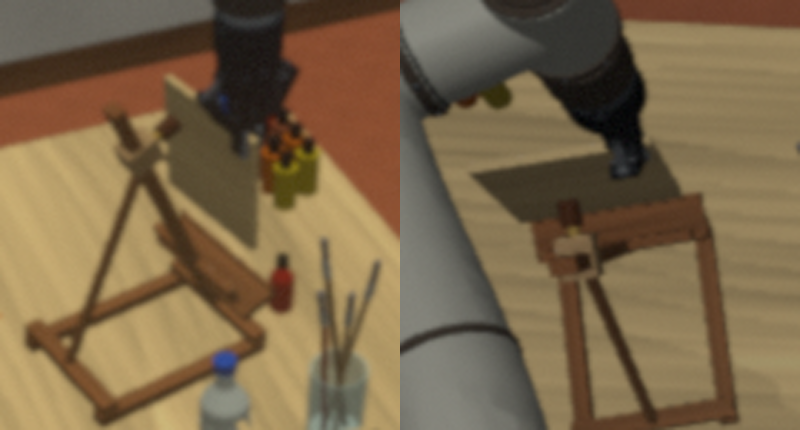

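The panel hangs above the ledge, with its lower edge near (255,245) in the left crop, ahead of the mast and clear of the knob. The z guess for the fit was off, so I'll refit.

```bash
python3 pan.py 0 14 76 e2;  python3 go.py 658 175.5 240 12.16
```

```text
1218 panel bottom mid in easel horizontal frame (x,y,z-85) [14.2  2.  79.2] yaw,lean,roll [ 0.04  0.17 -0.41] med 0.92
t=8.8 pos [658.5 176.6 289.3] toolY -167.8 F [ 0.2 -0.2 -1. ] open 0.102 grip 63.5 -> cm [0.1  0.08 4.93] twist 0.0
```

```bash
python3 -m crank '[[0.2,0,1,0],[0.2,0,2.5,0],[0.2,0,4,0],[0.2,0,5.2,0],[0.2,0,6,0],[0.2,0,6.2,0],[0.2,0,6.2,0],[0.2,0,6.2,0]]'; python3 -m crank '[[0,0,0.1,0],[0,0,0.2,0],[0,0,0.3,0],[0,0,0.4,0],[0,0,0.4,0]]';python3 go.py 658 175.5 218 12.16
```

```text
clock: 9.65
position: [0.6591, 0.1746, 0.2272]
eef_rot: [-2.444, 1.972, -0.001]
force: [0.5, 0.1, -1.1]
opening: 0.108
grip_force: 63.5
clock: 10.15
position: [0.6586, 0.1745, 0.2221]
eef_rot: [2.444, -1.973, -0.0]
force: [-0.3, 0.6, -1.0]
opening: 0.099
grip_force: 63.5
t=10.2 pos [658.6 174.5 222.1] toolY -167.8 F [-0.3  0.6 -1. ] open 0.099 grip 63.5 -> cm [-0.11  0.04  0.41] twist 0.0
```

```bash
python3 -m crank '[[0,0,0.1,0],[0,0,0.2,0],[0,0,0.3,0],[0,0,0.3,0]]' | grep -E 'pos|force|clock'; python3 -m crank '[[0,0,0.1,0],[0,0,0.2,0],[0,0,0.2,0]]'| grep -E 'pos|force|clock';python3 go.py 658 175.5 218 12.16
```

```text
clock: 10.55
position: [0.6586, 0.1745, 0.219]
force: [-0.5, 0.3, -1.6]
grip_force: 63.5
clock: 10.85
position: [0.6589, 0.1743, 0.2179]
force: [-0.4, -0.4, 0.6]
grip_force: 63.8
t=10.8 pos [658.9 174.3 217.9] toolY -167.8 F [-0.4 -0.4  0.6] open 0.100 grip 63.8 -> cm [-0.13  0.07 -0.01] twist 0.0
```

Light contact at the predicted height. I'll slide the bottom edge back toward the mast foot, following the slope.

```bash
python3 -m crank '[[0,0.2,0.08,0],[0,0.4,0.16,0],[0,0.6,0.25,0],[0,0.8,0.33,0],[0,0.9,0.38,0],[0,0.9,0.38,0],[0,0.9,0.38,0]]' | grep -E 'pos|force|clock'; python3 -m crank '[[0,0,0,0],[0,0,0,0],[0,0,0,0]]' 0.16 20| grep -E 'pos|force|clock|open';python3 -m crank '[[0,0,0,0],[0,0,0,0],[0,0,0,0]]' 0.24 20| grep -E 'pos|force|clock|open'; python3 pan.py 4 5 3 e3
```

```text
clock: 11.55
position: [0.6502, 0.1728, 0.214]
force: [0.4, 0.1, 1.8]
grip_force: 64.0
clock: 11.85
position: [0.6495, 0.1724, 0.2129]
force: [-0.7, 1.1, -0.4]
opening: 0.157
grip_force: 0.0
clock: 12.15
position: [0.6498, 0.1726, 0.2134]
force: [0.2, -0.3, -0.7]
opening: 0.238
grip_force: 0.0
887 panel bottom mid in easel horizontal frame (x,y,z-85) [5.4 0.9 4.6] yaw,lean,roll [ 0.11  2.51 -0.05] med 0.93
```

View pics/e3.png

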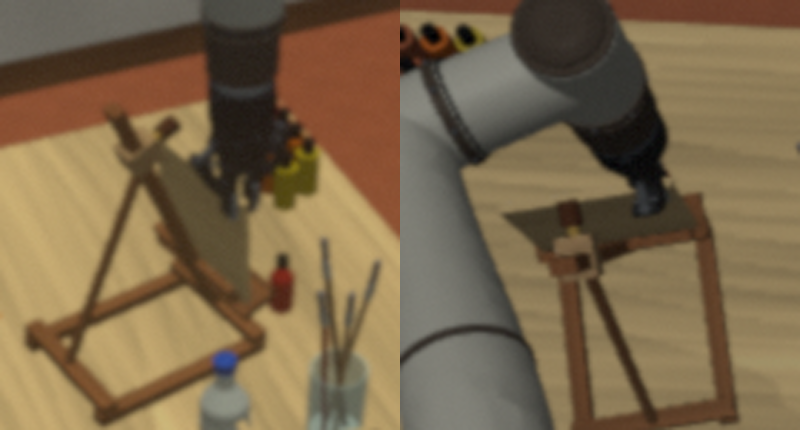

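The panel stands on the ledge and leans 2.5° onto the rear finger. I'll widen the gap and ease it back.

```bash
python3 -m crank '[[0,0.1,0,0],[0,0.3,0,0],[0,0.5,0,0],[0,0.8,0,0],[0,1.1,0,0],[0,1.4,0,0],[0,1.7,0,0],[0,2,0,0],[0,2.2,0,0],[0,2.2,0,0]]' 0.33| grep -E 'pos|force|clock|open';python3 -m crank '[[0,0.3,0,0],[0,0.6,0,0],[0,0.9,0,0],[0,1.2,0,0],[0,1.5,0,0],[0,1.8,0,0],[0,2,0,0],[0,2.2,0,0],[0,2.4,0,0],[0,2.4,0,0]]' 0.36| grep -E 'pos|force|clock|open'; python3 pan.py 16 3 1 e4
```

```text
clock: 13.25
position: [0.6281, 0.1679, 0.2136]
force: [-0.4, 0.5, -0.5]
opening: 0.328
grip_force: 0.1
clock: 14.25
position: [0.6048, 0.1629, 0.2136]
force: [0.0, 0.6, -0.2]
opening: 0.361
grip_force: 0.0
318 panel bottom mid in easel horizontal frame (x,y,z-85) [-12.1   1.2  23.5] yaw,lean,roll [ 3.41 15.4   2.74] med 2.36
```

```bash
python3 -m crank '[[0,0.2,0,0],[0,0.4,0,0],[0,0.6,0,0],[0,0.8,0,0],[0,0.8,0,0]]' | grep -E 'pos|force|clock|open'; python3 pan.py 22 4.6 1.9 e5
```

```text
clock: 14.85
position: [0.5968, 0.1611, 0.2136]
force: [0.5, -0.3, -0.3]
opening: 0.362
grip_force: 0.0
322 panel bottom mid in easel horizontal frame (x,y,z-85) [-0.7 -0.1  1.1] yaw,lean,roll [ 0.85 17.95 -0.78] med 1.9
```

View pics/e5.png

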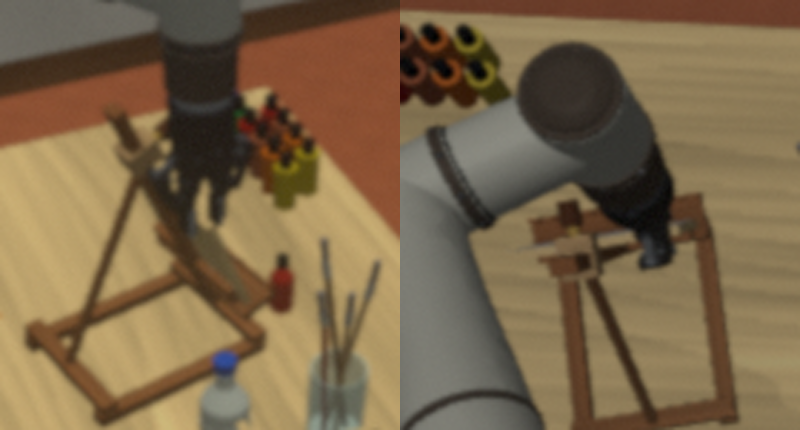

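The panel has leaned back on the mast, and the fingers straddle its top near (205,215) in the left crop. I'll lift clear and refit.

```bash
python3 -m crank '[[0,0,-1,0],[0,0,-2.5,0],[0,0,-4.5,0],[0,0,-7,0],[0,-3,-9,0],[0,-7,-9,0],[0,-11,-9,0],[0,-14,-9,0],[0,-14,-9,0],[0,-14,-9,0]]' | grep -E 'pos|force|clock|open'; sed -i 's/w & .*$/w \& (q[:,2]>15)]/' pan.py; python3 pan.py 22 4.6 1.9 e6; python3 - <<'E'
from fit import *
F=np.array([628.4,242.9,85]);b=basis(np.radians(12.16))
print(r.sense()['qpos'].round(2))
for q in(28.8,): 
  k=F+b@np.array([39,0,256-q]); ex=np.array([np.cos(np.radians(12.16)),np.sin(np.radians(12.16)),0])
  print('knob',k.round(1),'TCP pre',(k+80*ex-[0,0,19]).round(1))
E
python3 go.py 658.4 243 291 102.2
```

```text
clock: 15.95
position: [0.7342, 0.1907, 0.3026]
force: [0.2, -0.8, 0.4]
opening: 0.359
grip_force: 0.0
597 panel bottom mid in easel horizontal frame (x,y,z-85) [1.2 1.  1.5] yaw,lean,roll [ 0.16 19.8   0.31] med 1.44
[ 0.47  0.6   0.54  0.   -1.51 -0.25]
knob [580.5 232.6 310.3] TCP pre [658.8 249.4 291.3]
t=16.1 pos [733.4 190.6 304.7] toolY -167.8 F [-1.1  0.8  0.3] open 0.362 grip 0.0 -> cm [-6.71  6.23  1.36] twist 90.0
```

View pics/e6.png

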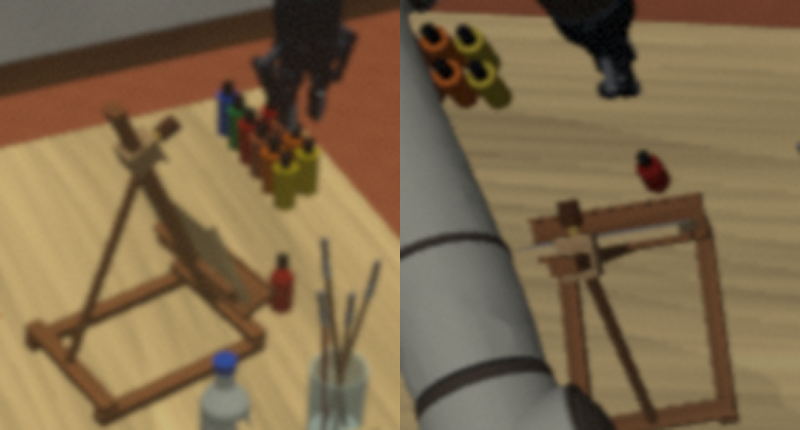

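The panel stands on the ledge, leaning on the mast and centred within about 1 mm. Now the clamp knob: turn 90°, approach from the front, and pinch.

```bash
python3 go.py 658.8 249.4 291 102.2; python3 -m crank '[[-0.7,0.6,0.1,8],[-1.4,1.2,0.2,16],[-2.1,1.9,0.4,24],[-2.8,2.5,0.6,32],[-3.5,3.1,0.8,40],[-4.2,3.7,1,48],[-4.9,4.3,1.1,56],[-5.6,5,1.2,64],[-6.3,5.5,1.3,72],[-7,6,1.3,80],[-7.3,6,1.3,88],[-7.3,6,1.3,90]]' 0.55 | grep -E 'pos|force|clock|open'; python3 -m crank '[[0,0,0,0],[0,0,0,0]]' | grep clock; python3 go.py 580.5 232.6 291 102.2
```

```text
t=16.1 pos [733.4 190.6 304.7] toolY -167.8 F [-1.1  0.8  0.3] open 0.362 grip 0.0 -> cm [-7.33  6.05  1.36] twist 90.0
clock: 17.25
position: [0.6586, 0.2496, 0.2928]
force: [-0.0, 0.5, -0.3]
opening: 0.549
grip_force: 0.0
clock: 17.45
t=17.4 pos [659.3 249.3 292. ] toolY 102.3 F [0.9 0.6 0.4] open 0.548 grip 0.0 -> cm [8.05 0.04 0.08] twist 0.1
```

```bash
python3 -m crank '[[1.5,0,0,0],[3,0,0,0],[4.5,0,0,0],[6,0,0,0],[7,0,0,0],[7.8,0,0,0],[7.8,0,0,0],[7.8,0,0,0]]' | grep -E 'pos|force|clock|open'; python3 - <<'E'
from fit import *
ims=[]
for n in('side','top'):
    im,d=r.read_camera(n);u,v=proj(n,r.sense()['position'])[0].astype(int);print(u,v)
    ims.append(cv2.resize(im[max(0,v-40):v+60,max(0,u-50):u+50],(400,400),interpolation=2))
cv2.imwrite('pics/k1.png',np.hstack(ims))
E
```

```text
clock: 18.25
position: [0.5839, 0.2331, 0.2907]
force: [0.2, -0.3, -0.8]
opening: 0.55
grip_force: 0.0
245 78
126 140
```

View pics/k1.png

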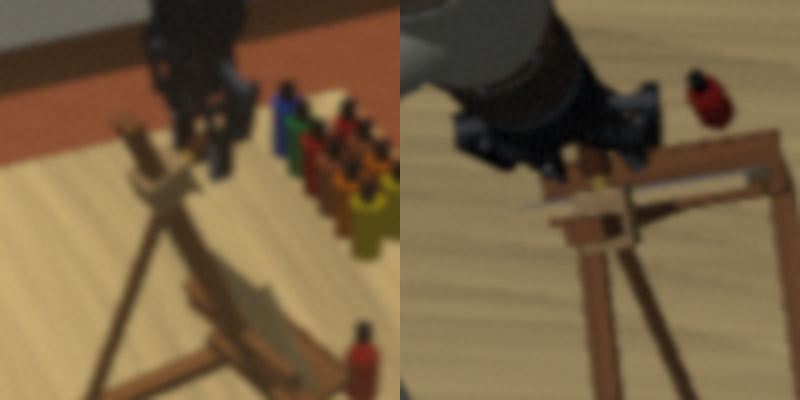

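The fingers straddle the knob, with the tips at (180,140) and (218,170) in the left crop and the knob between them. That is also the last picture: I've viewed 12, two over the limit of 10, so from here I'll use numbers only. Close and slide.

```bash
python3 -m crank '[[0,0,0,0],[0,0,0,0],[0,0,0,0],[0,0,0,0],[0,0,0,0]]' 0 35 | grep -E 'pos|orce|clock|open'; python3 -m crank '[[-0.2,0,0.4,0],[-0.4,0,0.9,0],[-0.6,0,1.4,0],[-0.8,0,1.9,0],[-0.9,0,2.3,0],[-1.1,0,2.8,0],[-1.3,0,3.2,0],[-1.5,0,3.7,0],[-1.7,0,4.2,0],[-1.8,0,4.5,0],[-1.8,0,4.5,0]]' | grep -E 'pos|orce|clock|open'; python3 go.py 584 233 291 102.2
```

```text
clock: 18.85
position: [0.584, 0.2326, 0.2903]
force: [2.5, -2.5, -1.3]
opening: 0.246
grip_force: 34.2
clock: 19.95
position: [0.6021, 0.2366, 0.2447]
force: [3.3, -5.0, 0.6]
opening: 0.244
grip_force: 34.5
t=19.9 pos [602.1 236.6 244.7] toolY 102.2 F [ 3.3 -5.   0.6] open 0.244 grip 34.5 -> cm [ 1.84  0.03 -4.63] twist -0.0
```

```bash
python3 -m crank '[[-0.15,0,0.35,0],[-0.25,0,0.6,0],[-0.3,0,0.75,0],[-0.3,0,0.75,0]]' | grep -E 'pos|orce'; for i in 1 2; do :; done; python3 -m crank '[[-0.04,0,0.1,0],[-0.08,0,0.2,0],[-0.08,0,0.2,0]]' | grep -E 'pos|orce';python3 -m crank '[[-0.04,0,0.1,0],[-0.04,0,0.1,0],[-0.04,0,0.1,0]]' | grep -E 'clock|pos|orce'
```

```text
position: [0.6049, 0.2372, 0.2376]
force: [3.9, -4.4, 2.3]
grip_force: 34.6
position: [0.6056, 0.2374, 0.2358]
force: [1.1, -4.2, 2.0]
grip_force: 34.6
clock: 20.95
position: [0.606, 0.2375, 0.2349]
force: [2.2, -5.2, 3.7]
grip_force: 34.6
```

```bash
python3 -m crank '[[-0.04,0,0.1,0],[-0.04,0,0.1,0],[-0.04,0,0.1,0]]' | grep -E 'pos|force:';python3 -m crank '[[-0.04,0,0.1,0],[-0.04,0,0.1,0],[-0.04,0,0.1,0]]' | grep -E 'pos|force:';python3 -m crank '[[-0.04,0,0.1,0],[-0.04,0,0.1,0],[-0.04,0,0.1,0]]' | grep -E 'clock|pos|force:'
```

```text
position: [0.6064, 0.2375, 0.2339]
force: [1.5, -5.2, 3.1]
grip_force: 34.6
position: [0.6067, 0.2376, 0.2329]
force: [1.9, -5.0, 1.4]
grip_force: 34.8
clock: 21.85
position: [0.6068, 0.2376, 0.2329]
force: [-1.0, -5.6, 5.8]
grip_force: 35.0
```

```bash
python3 -m crank '[[-0.04,0,0.1,0],[-0.04,0,0.1,0],[-0.04,0,0.1,0]]' | grep -E 'pos|force:';python3 pan.py 22 4.6 1.9 x1; python3 - <<'E'
from fit import *
F=np.array([628.4,242.9,85]);b=basis(np.radians(12.16))
p=np.vstack([cloud(n,r.read_camera(n)[1]).reshape(-1,3)*1000 for n in('side','top')])
e=(p-F)@b
q=e[(np.abs(e[:,1])<95)&(np.abs(e[:,1])>25)&(e[:,0]>-25)&(e[:,0]<35)&(e[:,2]>60)&(e[:,2]<165)]
for lo in range(60,165,15):
    k=q[(q[:,2]>=lo)&(q[:,2]<lo+15)]
    if len(k): print(lo,len(k),'x 5/50/95',np.percentile(k[:,0],[5,50,95]).round(1),'y',np.percentile(k[:,1],[1,99]).round(),'z max',k[:,2].max().round(1))
print('clamp z', np.percentile(e[(np.abs(e[:,1])<18)&(e[:,0]>-15)&(e[:,0]<16)&(e[:,2]>135)&(e[:,2]<215)][:,2],[1,50,99]).round(1))
E
```

```text
position: [0.6068, 0.2376, 0.2328]
force: [-3.0, -4.9, 9.5]
grip_force: 35.3
640 panel bottom mid in easel horizontal frame (x,y,z-85) [0.5 0.9 0.6] yaw,lean,roll [ 0.53 19.57 -0.07] med 1.59
60 26 x 5/50/95 [-0.1  1.5 12.6] y [-93.  72.] z max 74.4
75 34 x 5/50/95 [ 0.   1.5 13. ] y [-91.  24.] z max 89.7
90 33 x 5/50/95 [-0.3  2.9 12.9] y [-92.  79.] z max 104.1
105 30 x 5/50/95 [ 0.   1.5 12.7] y [-92.  54.] z max 119.8
120 37 x 5/50/95 [ 0.1  2.3 12.9] y [-94.  79.] z max 134.5
135 150 x 5/50/95 [ 0.8  6.3 12.3] y [-90.  89.] z max 150.0
150 84 x 5/50/95 [ 2.1  7.7 12.4] y [-88.  89.] z max 163.9
clamp z [136.4 178.7 213.9]
```

Firm contact: the clamp has stopped with 9.5 N on the panel after 62 mm of travel, at q ≈ 0.090. The panel's back is flush along its height and centred. Release and back off.

```bash
python3 -m crank '[[0.03,0,-0.1,0],[0.03,0,-0.1,0]]' | grep -E 'pos|force:'; python3 -m crank '[[0,0,0,0],[0,0,0,0],[0,0,0,0],[0,0,0,0]]' 0.55 | grep -E 'pos|orce|open'; python3 -m crank '[[-1,0,0,0],[-3,0,0,0],[-5,0,0,0],[-8,0,-1,0],[-10,0,-4,0],[-12,0,-8,0],[-12,0,-12,0],[-12,0,-12,0],[-12,0,-12,0],[-12,0,-12,0]]' | grep -E 'pos|orce|clock'
python3 - <<'E'
from fit import *
F=np.array([628.4,242.9,85]);b=basis(np.radians(12.16))
p=np.vstack([cloud(n,r.read_camera(n)[1]).reshape(-1,3)*1000 for n in('side','top')])
e=(p-F)@b
q=e[(np.abs(e[:,1])<95)&(np.abs(e[:,1])>25)&(e[:,0]>-25)&(e[:,0]<35)&(e[:,2]>50)&(e[:,2]<165)]
for lo in (50,80,110,140):
    k=q[(q[:,2]>=lo)&(q[:,2]<lo+30)]
    print(lo,len(k),'x',np.percentile(k[:,0],[5,50,95]).round(1),'y',np.percentile(k[:,1],[1,99]).round(),'zmax',k[:,2].max().round(1))
P=p[(p[:,0]>480)&(p[:,0]<720)&(p[:,1]>80)&(p[:,1]<360)&(p[:,2]>72)&(p[:,2]<380)]; E=(P-F)@b; E=E[(np.abs(E[:,1])<20)&(E[:,2]>145)&(E[:,2]<305)&(E[:,0]<55)]
c=[np.log1p((easel_sd(E,s)/3)**2).sum() for s in range(20,116)]; print('q fit',20+int(np.argmin(c)),len(E))
for n,x,y in(('jar',.68,-.02),('glue',.543,-.016),('p1',.727,-.244),('p2',.73,.218)):
    k=p[(np.hypot(p[:,0]-x*1000,p[:,1]-y*1000)<60)&(p[:,2]>30)&(p[:,2]<200)]; print(n,k.mean(0).round() if len(k) else None,len(k),k[:,2].max() if len(k) else None)
print(r.sense()['force'])
E
```

```text
position: [0.6068, 0.2376, 0.2329]
force: [-1.1, -5.6, 5.3]
grip_force: 34.9
position: [0.6064, 0.2386, 0.2313]
force: [1.0, 0.2, 0.4]
opening: 0.549
grip_force: 0.0
clock: 23.95
position: [0.7237, 0.2634, 0.35]
force: [0.2, 0.4, -0.9]
grip_force: 0.0
50 57 x [-0.1  1.7 13.1] y [-94.  77.] zmax 79.4
80 62 x [ 0.1  2.1 12.9] y [-94.  74.] zmax 109.8
110 66 x [-0.4  1.9 12.9] y [-91.  87.] zmax 139.1
140 221 x [ 0.8  6.9 12.3] y [-92.  89.] zmax 158.7
q fit 91 947
jar [688. -18.  95.] 1110 199.62299664378006
glue [542. -17. 103.] 838 171.4194183006043
p1 [ 711. -243.   67.] 342 93.70923149528711
p2 [727. 222.  61.] 213 111.81626021057944
[-0.05299439 -0.063681   -0.01113923]
```

The panel is flush and centred, the clamp sits at q ≈ 0.091, and the jar and bottles haven't moved. Handing in.

```bash
python3 -c "
from bench import r
print(r.sign_off())"
```

```text
the job is handed in; nothing more can be done
None
```

The shortest panel is on the easel, centred within about 1 mm and lying flat against the mast with its primed face out. The clamp rests on its top edge and is released, and the job was handed in at about 24 s; I viewed 12 pictures, two over the limit of 10.

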